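Key and fit the drive pulley on a conveyor gearmotor

ROBOT

A 6-joint arm with a two-finger parallel gripper is mounted at the origin on the work surface. World frame = base frame: x ahead of the robot, y to its left, z up, the work surface at z = 0. Lengths are in m, angles in degrees, forces in N, time in s.
With the tool pointing down it reaches from about 0.25 to 0.725 m from the base axis. Payload 9.7 kg.
Tool frame: the origin (TCP) lies between the finger pads; the fingertips stand 17 mm ahead of it and the grasp point (between the pads) lies 2 mm behind it; z points along the fingers, y is the direction in which the jaws open and shut (so a half turn about z gives the same grasp; the last joint's range is limited). The gripper opens to 85 mm and grips with 20 to 120 N. Pads are 22 mm wide; open, the fingers measure 114 mm over their backs; the gripper's body (76 mm by 85 mm) begins 54 mm behind the grasp point. The pads swing forward as they close: fully open they stand 13 mm farther back than shut.
Start: joints at [72.88, 4.979, 10.078, 95.1, 0, 90], TCP at [0.162, 0.526, 0.248] pointing down, gripper open.
Joint ranges: [-179.16, 179.16], [-48.56, 103.87], [-65.8, 70.77], [-126.05, 130.52], [-82.76, 87.17], [-180, 180]. Speed limits (degrees/s): [127.2, 127.2, 147.25, 180, 180, 180].

INTERFACE

Orientations are given as [roll, pitch, yaw] about the fixed x, y, z axes, in that order (R = Rz(yaw) Ry(pitch) Rx(roll)).
In Python, from workcell import monitor, cams, order gives the robot as it stands. The module is installed in compiled form; this text tells all that it offers.
- The arm moves only by the shell command python3 -m handwheel 'ROWS' [OPENING] [FORCE]. ROWS is JSON, a list of rows, each a list of 6 numbers: the shift along the tool's x, y, z in m, then the turn, a rotation vector about the tool's x, y, z in degrees. In form: [[tx, ty, tz, wx, wy, wz], ...]. A call has exactly 8 rows; each row shifts and turns the commanded pose from where the row before left it, along the tool's axes as they then stand; what a row does not reach is not made up. A row lasts 1/12 s, in which the tool goes at most 41.7 mm and 7.16 degrees, less where a joint would pass 70% of its speed; a pose out of reach is approached as far as the arm can. A call is refused whole if a number of a shift passes 0.0417 or a number of a turn 7.16, either way. A call with a gripper value outside its range is refused whole. OPENING is the opening, from -1 (shut) to 1 (fully open), set as the call begins (- or left out, the last holds). The fingers move at their own pace and stop on an object; FORCE is the grip in N (left out, the last holds). Time passes only in rows, so rows that do not move let the fingers close, or fill a call up. It gives the time, the measured TCP pose, the force and the opening at its end, in the units of the state.
- monitor.get_obs(): the state, without advancing time (a new reading comes with each control period).
- cams.camera(name): name is "scene" or "top" or "wrist"; returns a dict with "img" (480x640x3 uint8, red, green, blue), "depth" (480x640 float32, m along the optical axis (not along the pixel's ray), 0 where there is no reading), "fx", "fy", "cx", "cy" (pixels), "rvec" (rotation vector, rad) and "tvec" (3), from world to camera coordinates, as OpenCV has them; the wrist camera has in their place "tool_from_camera" (4x4, takes a point from camera to tool coordinates, whose origin is the TCP and whose axes are the flange's). Camera axes: x right, y down, z forward; pixel columns grow to the right and rows downward; lengths in m; the calibration is good to about 2 mm. A picture is of the moment at which its call begins: read the wrist's pose just before it.
- order.job_done(): hands the job in, once; it reports no verdict.
The state is a dict: "time": time; "q": joint angles; "qd": joint speeds; "joint_efforts": joint torques, N m; "ee_pos": TCP position; "tcp_rot": TCP orientation; "wrist_force": force on the tool from outside, world axes, zero at the start; "torque": the same for the moment, N m; "opening": finger opening in m.
Only numpy, scipy, OpenCV 4.12 (cv2) and the standard library are available. Lean on these libraries where they do the work, as an engineer would, in place of code of your own. Each camera call takes 0.05 s, during which the arm holds its last target. There are 200 camera calls.

TASK

Fit the drive pulley to the gearmotor: lay the round-ended key that matches the shaft's slot flat in the slot, then take the pulley from its V-block, turn its keyway up to the key and slide it onto the shaft, boss end first, until the boss is fully home against the shaft's shoulder. Let go of it there, and leave the other things on the bench where they are.

Things in the scene. Friction and masses are not known exactly. Their poses are not given: they have to be found in the camera images.
- drive: White foot-mounted gearmotor, 230 x 460 mm on its base plate, bolted down; does not move. Its steel shaft lies level, 130 mm above the bench. Origin: on the bench under the shaft's shoulder. Axes: -y along the shaft, away from the gear case; z up. Gear case 150 mm wide, 212 mm high, face at y = +35 mm. Shaft 34 mm diameter, 74 mm long, end coned; it does not turn.
- shoulder (a point): Centre of the shaft's shoulder (48 mm collar), where a hub comes to rest, on the shaft's axis. Axes as drive.
- shaft_tip (a point): Centre of the shaft's free end, on its axis, 74 mm from the shoulder. Axes as drive.
- keyseat (a point): Centre of a 60 mm key when it is seated: 16 mm above the shaft's axis, midway along the slot, 35.75 mm from the shoulder. Axes as drive. The slot, in the top of the shaft, is open upward, closed at both ends, 62.5 mm long, 12 mm wide, floor 11 mm above the axis (about 5 mm deep), so a key stands 5 mm proud.
- key: Plain steel key, 60 long x 10 x 10 mm, round ends, 1 mm chamfers, lying on a black rubber mat (3 mm thick, 120 x 125 mm, fixed). Origin at its centre, y along its length, z up. The one that fits.
- key_long: Steel key like the other but 90 mm long, beside it on the mat, about 50 mm away; does not fit the slot. Leave it. Origin at its centre, y along its length.
- pulley: Aluminium toothed pulley, 0.29 to 0.47 kg, on its side in a V-block. Origin on its axis, midway along the toothed face. y along the axis to the boss end, z from the axis to the keyway. Toothed face 59 mm diameter, 34 mm wide (y -17 to 17) between two 68 mm flanges, 3 mm thick; then a 59 mm boss, y 20 to 42. The keyway starts up to 0.35 rad either side of upright; a set screw in the boss marks its side.
- boss_face (a point): Centre of the pulley's boss end face, 42 mm from its origin along its y. Axes as pulley. Bore 36.4 mm, right through; keyway in it 13.2 mm wide, its roof 22.6 mm from the axis.
- cradle (a point): On the bench under the middle of the dark steel V-block that carries the pulley: 42 mm wide, 48 mm long (along the pulley's axis), 53 mm high, fixed; the pulley's axis lies 80 mm above the bench. Its z points along the pulley's axis, to the boss end.
- idler: Bystander: plain idler pulley, 72 mm diameter, 36 mm high, flat on the bench, no keyway. Origin: centre of its underside.
- bottle: Bystander: white bottle, 62 mm diameter, 185 mm high. Origin: centre of its underside.
- jar: Bystander: white jar, 60 mm diameter, 60 mm high. Origin: centre of its underside.
- mallet: Bystander: soft-faced mallet lying flat, 230 mm long, 35 mm high. x along the handle to the head; origin on the bench 20 mm short of the head's middle.
- hexkey: Bystander: T-handled hex key lying flat, blade 120 mm along x, handle 100 mm along y at its origin.
- spanner: Bystander: steel spanner, 190 mm long, lying flat along its x. Origin under its middle.

How it is judged (in metres and radians):
On the way:
1. the key lies flat in the shaft's slot, let go, before the pulley is on the shaft (z of key in the frame of keyseat between -0.002 and 0.0025 m and x of key in the frame of keyseat between -0.002 and 0.002 m and y of key in the frame of keyseat between -0.003 and 0.003 m and angle between the y axis of key and the y axis of drive, either way round below 0.06 rad and (angle between the z axis of key and the z axis of drive, either way round below 0.1 rad or angle between the x axis of key and the z axis of drive, either way round below 0.1 rad) and contact force between the fingers and key below 0.1 N and distance between boss_face and shaft_tip above 0.02 m), for 0.2 s.
At the end, for the whole second after the job is handed in: The 60 mm key lies flat (0.1 rad) in the shaft's slot, within 3 mm along it, 2 mm across and 2.5 mm in height, and the pulley sits over it, let go and at rest: boss face within 3 mm of the shoulder (5 mm in all), axes within 0.07 rad, keyway within 0.2 rad of the key (z of key in the frame of keyseat between -0.002 and 0.0025 m and x of key in the frame of keyseat between -0.002 and 0.002 m and y of key in the frame of keyseat between -0.003 and 0.003 m and angle between the y axis of key and the y axis of drive, either way round below 0.06 rad and (angle between the z axis of key and the z axis of drive, either way round below 0.1 rad or angle between the x axis of key and the z axis of drive, either way round below 0.1 rad) and y of boss_face in the frame of shoulder above -0.003 m and distance between boss_face and shoulder below 0.005 m and angle between the y axis of pulley and the y axis of drive, either way round below 0.07 rad and angle between the z axis of pulley and the z axis of drive, either way round below 0.2 rad and linear speed of each of pulley, key below 0.01 m/s); the robot touches nothing.
It fails at once if the long key is moved by more than 25 mm (distance of key_long from where it was at the start of the episode above 0.025 m).
It fails at once if the idler pulley is moved by more than 25 mm (distance of idler from where it was at the start of the episode above 0.025 m).
It fails at once if the bottle or the jar is moved by more than 25 mm (distance of any of bottle, jar from where it was at the start of the episode above 0.025 m).
It fails at once if the mallet, the hex key or the spanner is moved by more than 25 mm (distance of any of mallet, hexkey, spanner from where it was at the start of the episode above 0.025 m).
It also fails if it takes over 54 s, if anything falls off the work surface, if the arm or the gripper's body presses on something with over 40 N, if the wrist force passes 120 N, or if a joint passes its speed limit or range.

## Working session

There is one attempt and no reset: what is moved stays moved. The work goes in short steps, Python scripts to look and compute and a shell command to move; the robot and the scene stay as the last step left them, time stands still between calls to the robot, and variables do not carry over. Pictures are saved under pics/ and viewed, about 8 in all and at most 12, crops included, and the job is handed in when it is done.

```bash
mkdir -p pics; ls; python3 - <<'E'
from workcell import monitor,cams
import cv2,pickle
print(monitor.get_obs())
for n in("scene","top","wrist"):
    c=cams.camera(n); pickle.dump(c,open(f'pics/{n}0.pkl','wb'))
    cv2.imwrite(f'pics/{n}0.png',c['img'][:,:,::-1]); print(n,[c.get(k) for k in('fx','fy','cx','cy','rvec','tvec','tool_from_camera')])
E
```

```text
pics
{'time': 0.0, 'q': array([7.28781187e+01, 5.01306690e+00, 1.00344351e+01, 9.50991774e+01,
       7.19316520e-04, 8.99979900e+01]), 'qd': array([-0.01136631,  0.10870977,  0.08563527, -0.0018395 , -0.05875773,
        0.01450513]), 'joint_efforts': array([ 9.86349842e-04, -5.20394003e+01,  4.64801967e+01,  1.66505284e-02,
        1.44643218e-04, -4.86669563e-06]), 'ee_pos': array([0.16186049, 0.5254331 , 0.24756401]), 'tcp_rot': array([-1.79922191e+02, -7.22045462e-04,  1.62880128e+02]), 'wrist_force': array([-0.39997834, -0.29044024,  0.21342798]), 'torque': array([ 0.04116257, -0.02211061,  0.02603996]), 'opening': 0.08541714411604573}
scene [569.6907864583173, 569.6907864583173, 316.0997074401934, 231.78550905911666, array([ 1.4937599 ,  1.92757187, -0.90285657]), array([ 0.31513319, -0.23129655,  1.73324408]), None]
top [483.45956554609063, 483.45956554609063, 325.73865709922137, 241.06180790686062, array([ 2.1307934 , -2.11555919,  0.16000431]), array([-0.16788252,  0.56988682,  0.90887833]), None]
wrist [338.54328652504796, 338.54328652504796, 319.2887715387034, 238.06352061835284, None, None, array([[ 4.00083574e-04, -9.44933387e-01, -3.27262485e-01,
         8.48066745e-02],
       [ 9.99999915e-01,  3.45702571e-04,  2.24338695e-04,
         1.55330623e-04],
       [-9.88496407e-05, -3.27262547e-01,  9.44933445e-01,
        -1.27250420e-01],
       [ 0.00000000e+00,  0.00000000e+00,  0.00000000e+00,
         1.00000000e+00]])]
```

View pics/top0.png

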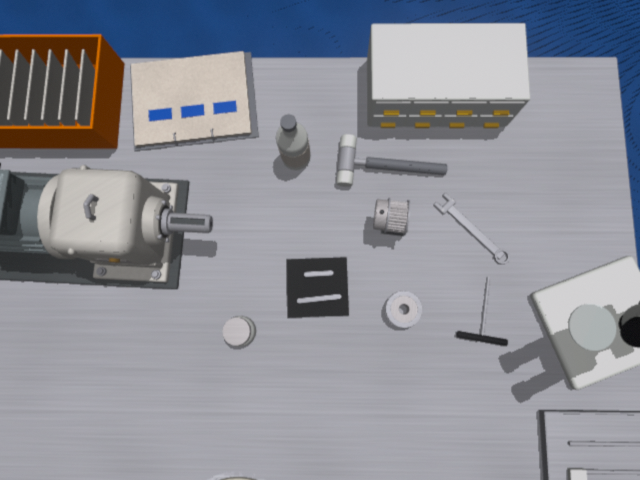

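View pics/scene0.png

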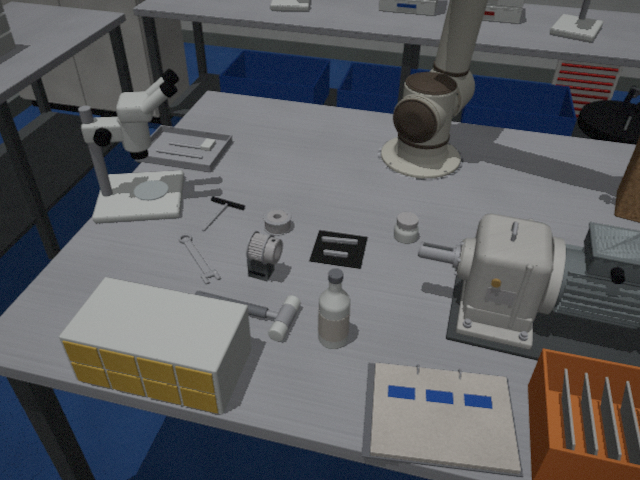

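```bash
cat > h.py <<'E'
import numpy as np,cv2,pickle
from scipy.spatial.transform import Rotation as R
def T(c,obs=None):
    "world_from_camera"
    M=np.eye(4)
    if 'rvec' in c:
        r=cv2.Rodrigues(np.array(c['rvec']))[0]; M[:3,:3]=r.T; M[:3,3]=-r.T@c['tvec']; return M
    M[:3,:3]=R.from_euler('xyz',obs['tcp_rot'],degrees=True).as_matrix(); M[:3,3]=obs['ee_pos']
    return M@c['tool_from_camera']
def cloud(c,M):
    v,u=np.mgrid[:480,:640]; d=c['depth']
    P=np.stack([(u-c['cx'])/c['fx']*d,(v-c['cy'])/c['fy']*d,d],-1)
    P=P@M[:3,:3].T+M[:3,3]; P[d==0]=np.nan; return P
def ray(c,M,uv,z):
    uv=np.atleast_2d(uv).astype(float); d=np.stack([(uv[:,0]-c['cx'])/c['fx'],(uv[:,1]-c['cy'])/c['fy'],np.ones(len(uv))],-1)@M[:3,:3].T
    return M[:3,3]+d*((z-M[2,3])/d[:,2])[:,None]
def proj(c,M,p):
    q=(np.atleast_2d(p)-M[:3,3])@M[:3,:3]; return np.stack([q[:,0]/q[:,2]*c['fx']+c['cx'],q[:,1]/q[:,2]*c['fy']+c['cy']],-1)
E
python3 - <<'E'
from h import *
np.set_printoptions(precision=4,suppress=True)
for n in('top','scene'):
    c=pickle.load(open(f'pics/{n}0.pkl','rb'));M=T(c);P=cloud(c,M)
    print(n,M[:3,3],proj(c,M,[[0,0,0],[.162,.526,.248]]))
    if n=='top':
        for k,(u,v) in dict(key=(318,274),long=(318,299),shafttip=(208,223),shaftroot=(170,222),pulley=(398,217),boss=(378,217),idler=(403,310),jar=(236,330),bottle=(290,125),mat=(300,265),bench=(250,380)).items(): print(k,P[v,u])
    else:
        for k,(u,v) in dict(shaft=(438,252),key=(335,253),pull=(262,247)).items(): print(k,P[v,u])
# key contours
c=pickle.load(open('pics/top0.pkl','rb'));M=T(c);P=cloud(c,M)
g=c['img'].mean(2); 
roi=np.zeros_like(g,bool); roi[262:314,292:344]=1
m=((g>110)&roi).astype(np.uint8)
for k in cv2.findContours(m,cv2.RETR_EXTERNAL,cv2.CHAIN_APPROX_NONE)[0]:
    if len(k)<15: continue
    w=ray(c,M,k[:,0],0.011)[:,:2].astype(np.float32); r=cv2.minAreaRect(w); a=cv2.PCACompute(w,None)
    mm=np.zeros_like(m);cv2.drawContours(mm,[k],-1,1,-1);pp=ray(c,M,np.argwhere(mm)[:,::-1],0.013)[:,:2]
    e=np.linalg.eigh(np.cov(pp.T))[1][:,1]
    print('key',r,pp.mean(0),np.degrees(np.arctan2(e[1],e[0])),np.nanmedian(P[mm>0][:,2]))
# shaft
q=P[205:240,170:212].reshape(-1,3);q=q[(q[:,2]>.138)]
print('shaft pts',len(q),q.min(0),q.max(0),q.mean(0)); e=np.linalg.svd(q[:,:2]-q[:,:2].mean(0),full_matrices=False)[2][0];print(np.degrees(np.arctan2(e[1],e[0])))
E
```

```text
top [ 0.409  -0.1835  0.989 ] [[ 236.4369  544.2017]
 [-153.806   492.346 ]]
key [ 0.5092 -0.148   0.0124]
long [ 0.4588 -0.1486  0.0133]
shafttip [0.5862 0.0458 0.1437]
shaftroot [0.5878 0.1147 0.1433]
pulley [ 0.6063 -0.2988  0.1098]
boss [ 0.6062 -0.2618  0.1098]
idler [ 0.4387 -0.3199  0.0016]
jar [0.3967 0.0051 0.0581]
bottle [ 0.7549 -0.1018  0.1845]
mat [ 0.5286 -0.1104  0.0023]
bench [ 0.2984 -0.0146 -0.0024]
scene [1.5224 0.0477 0.9149] [[419.6792 155.7619]
 [646.7092 131.9106]]
shaft [0.6021 0.0844 0.1411]
key [ 0.514  -0.1489  0.0103]
pull [ 0.6364 -0.2876  0.1007]
key ((0.4606938362121582, -0.150323286652565), (0.010382442735135555, 0.08930382132530212), 6.528284072875977) [ 0.4605 -0.1497] 96.56656541448928 0.012503381964777127
key ((0.5111610293388367, -0.14887341856956482), (0.01041087694466114, 0.0591329000890255), 3.7635409832000732) [ 0.5108 -0.1486] 93.99980154888505 0.01238405168570178
shaft pts 638 [0.5724 0.0434 0.138 ] [0.6111 0.1179 0.1493] [0.5881 0.0803 0.1428]
-93.15302411669809
```

View pics/wrist0.png

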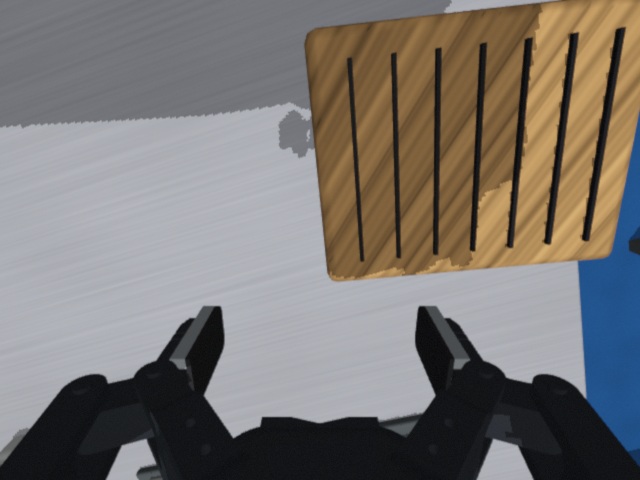

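```bash
python3 -m handwheel '[[-0.029,-0.029,0,0,0,0],[-0.029,-0.029,0,0,0,0],[-0.029,-0.029,0,0,0,0],[-0.029,-0.029,0,0,0,0],[-0.029,-0.029,0,0,0,0],[-0.029,-0.029,0,0,0,0],[-0.029,-0.029,0,0,0,0],[-0.029,-0.029,0,0,0,7]]' 1 40; python3 -c "
from workcell import monitor as m
o=m.get_obs();print(o['q'],o['tcp_rot'],o['ee_pos'])"
```

```text
time: 0.82
ee_pos: [0.3156, 0.2338, 0.2483]
tcp_rot: [180.0, 0.0, 156.0]
wrist_force: [0.7, 1.2, 0.0]
opening: 0.085
[ 3.65325101e+01 -1.63509195e+01 -9.53086955e+00  9.67994924e+01
 -2.51977536e-03  6.05209209e+01] [1.79983344e+02 1.23100265e-02 1.56011587e+02] [0.31556798 0.23377057 0.24826209]
```

```bash
python3 -m handwheel '[[-0.0304,-0.0246,0,0,0,0],[-0.0304,-0.0246,0,0,0,0],[-0.0304,-0.0246,0,0,0,0],[-0.0304,-0.0246,0,0,0,0],[-0.0304,-0.0246,0,0,0,0],[-0.0304,-0.0246,0,0,0,0],[-0.0304,-0.0246,0,0,0,0],[-0.0304,-0.0246,0,0,0,0]]' >/dev/null
python3 -m handwheel '[[-0.0304,-0.0246,0,0,0,0],[-0.0304,-0.0246,0,0,0,0],[-0.0304,-0.0246,0,0,0,0],[0,0,0.006,0,0,-7],[0,0,0.006,0,0,-7],[0,0,0.006,0,0,-7],[0,0,0.006,0,0,-7],[0,0,0.006,0,0,-7]]' >/dev/null
python3 -m handwheel '[[0,0,0.009,0,0,-7],[0,0,0.009,0,0,-7],[0,0,0.009,0,0,-7],[0,0,0.009,0,0,-7],[0,0,0.009,0,0,-7],[0,0,0.009,0,0,-7],[0,0,0.009,0,0,-7],[0,0,0.006,0,0,-7]]'
python3 -m handwheel '[[0,0,0,0,0,-7],[0,0,0,0,0,-7],[0,0,0,0,0,-7],[0,0,0,0,0,-6],[0,0,0,0,0,0],[0,0,0,0,0,0],[0,0,0,0,0,0],[0,0,0,0,0,0]]'
python3 - <<'E'
from h import *
from workcell import monitor,cams
np.set_printoptions(precision=4,suppress=True)
o=monitor.get_obs();c=cams.camera('wrist');pickle.dump((o,c),open('pics/w1.pkl','wb'));print(o['ee_pos'],o['tcp_rot'],o['q'])
cv2.imwrite('pics/w1.png',c['img'][:,:,::-1])
M=T(c,o);P=cloud(c,M);print(proj(c,M,[.511,-.149,.013]))
g=c['img'].mean(2);m=((g>100)&(P[:,:,2]>.008)&(P[:,:,2]<.02)).astype(np.uint8)
for k in cv2.findContours(m,cv2.RETR_EXTERNAL,cv2.CHAIN_APPROX_NONE)[0]:
    if cv2.contourArea(k)<300: continue
    w=ray(c,M,k[:,0],0.012)[:,:2].astype(np.float32);r=cv2.minAreaRect(w)
    mm=np.zeros_like(m);cv2.drawContours(mm,[k],-1,1,-1);print(r,k[:,0].mean(0),np.nanmedian(P[mm>0][:,2]))
E
```

```text
time: 2.82
ee_pos: [0.5096, -0.1479, 0.1481]
tcp_rot: [179.9, -0.0, -112.8]
wrist_force: [1.0, -1.0, 0.2]
opening: 0.0857
time: 3.48
ee_pos: [0.5099, -0.148, 0.1492]
tcp_rot: [180.0, 0.0, -86.3]
wrist_force: [-0.3, 0.3, 0.2]
opening: 0.0852
[ 0.5099 -0.148   0.1492] [179.9922   0.0032 -86.2632] [ -16.1857    1.5411   -4.4723   83.995     0.0003 -109.9225]
[[317.6895 228.6134]]
((0.8240715861320496, 0.11292397230863571), (0.05972403660416603, 0.0168087650090456), 52.141883850097656) [  7.5732 446.7073] 0.016594542894895536
((0.8108190894126892, 0.0689028725028038), (0.054463472217321396, 0.014675820246338844), 76.55104064941406) [  4.2697 414.8315] 0.016648996285121426
((0.5102154016494751, -0.14864690601825714), (0.009210800752043724, 0.059226036071777344), 3.409857988357544) [318.4422 227.7279] 0.014668144404153427
((0.45964106917381287, -0.15015745162963867), (0.01017540693283081, 0.08973847329616547), 6.800895690917969) [379.977  228.2535] 0.014752369219475148
```

View pics/w1.png

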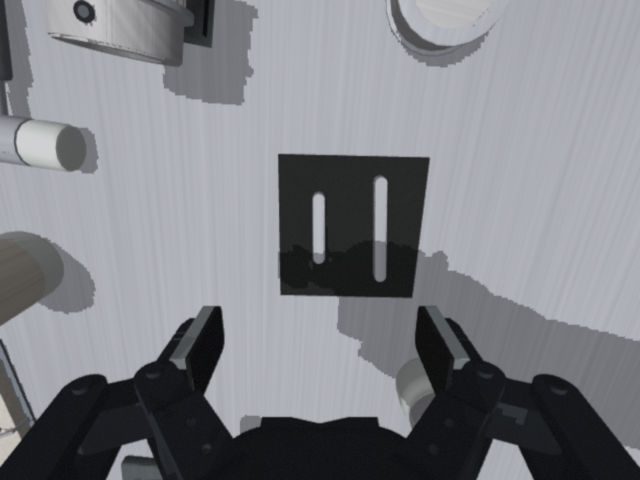

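```bash
python3 -m handwheel '[[0.0006,-0.0003,0.02,0,0,0.3],[0,0,0.02,0,0,0],[0,0,0.02,0,0,0],[0,0,0.02,0,0,0],[0,0,0.016,0,0,0],[0,0,0.012,0,0,0],[0,0,0.009,0,0,0],[0,0,0.0067,0,0,0]]' -0.3 40
python3 - <<'E'
from h import *
from workcell import monitor,cams
o=monitor.get_obs();c=cams.camera('wrist');pickle.dump((o,c),open('pics/w2.pkl','wb'));print(o['ee_pos'],o['tcp_rot'],o['opening'])
cv2.imwrite('pics/w2.png',c['img'][:,:,::-1])
E
```

```text
time: 4.2
ee_pos: [0.5102, -0.1486, 0.0249]
tcp_rot: [180.0, 0.0, -86.4]
wrist_force: [0.2, -1.0, 0.7]
opening: 0.0298
[ 0.51019348 -0.14856026  0.02490166] [ 1.79980227e+02  4.70608078e-03 -8.64479167e+01] 0.029830107437726624
```

View pics/w2.png

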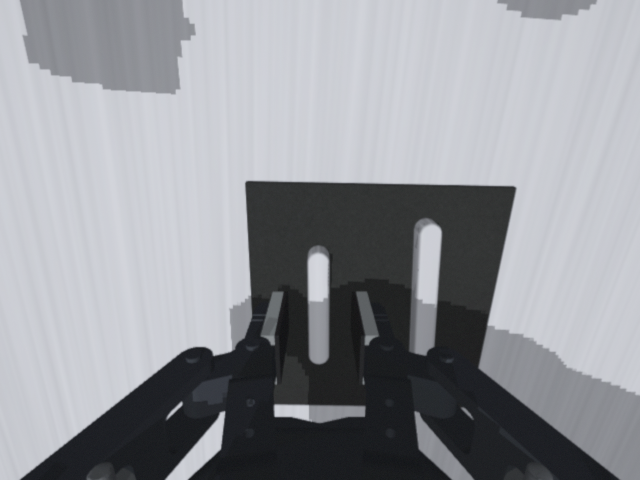

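```bash
python3 -m handwheel '[[0,0,0,0,0,0],[0,0,0,0,0,0],[0,0,0,0,0,0],[0,0,0,0,0,0],[0,0,0,0,0,0],[0,0,0,0,0,0],[0,0,0,0,0,0],[0,0,0,0,0,0]]' -1 60
python3 -m handwheel '[[0,0,-0.005,0,0,0],[0,0,-0.02,0,0,0],[0,0,-0.03,0,0,0],[0,0,-0.03,0,0,0],[0,0,-0.03,0,0,0],[0,0,-0.03,0,0,0],[0,0,-0.02,0,0,0],[0,0,-0.01,0,0,0]]'
python3 -m handwheel '[[-0.0321,-0.0132,0,0,0,0],[-0.0321,-0.0132,0,0,0,0],[-0.0321,-0.0132,0,0,0,0],[-0.0321,-0.0132,0,0,0,0],[-0.0321,-0.0132,0,0,0,0],[-0.0321,-0.0132,0,0,0,0],[-0.0321,-0.0132,0,0,0,0],[0,0,0,0,0,6.7]]'
python3 -m handwheel '[[0,0,0,0,0,0],[0,0,0,0,0,0],[0,0,0,0,0,0],[0,0,0,0,0,0],[0,0,0,0,0,0],[0,0,0,0,0,0],[0,0,0,0,0,0],[0,0,0,0,0,0]]'
python3 - <<'E'
from h import *
from workcell import monitor,cams
o=monitor.get_obs();c=cams.camera('wrist');pickle.dump((o,c),open('pics/w3.pkl','wb'));print(o['ee_pos'],o['tcp_rot'],o['opening'])
cv2.imwrite('pics/w3.png',c['img'][:,:,::-1])
E
```

```text
time: 4.92
ee_pos: [0.5108, -0.1487, 0.0264]
tcp_rot: [-179.9, -0.0, -86.4]
wrist_force: [-0.9, 0.1, 5.8]
opening: 0.0067
time: 5.58
ee_pos: [0.5109, -0.1488, 0.2038]
tcp_rot: [-179.8, -0.1, -86.4]
wrist_force: [1.0, -0.3, -0.6]
opening: 0.0068
time: 6.25
ee_pos: [0.5892, 0.0864, 0.1987]
tcp_rot: [179.9, 0.1, -92.8]
wrist_force: [1.5, -0.9, -0.8]
opening: 0.0067
time: 6.92
ee_pos: [0.5885, 0.0811, 0.2007]
tcp_rot: [-180.0, 0.0, -93.1]
wrist_force: [-0.5, -0.3, -0.2]
opening: 0.0068
[0.5884815  0.08109804 0.20071398] [-1.79987514e+02  2.00253690e-03 -9.31293846e+01] 0.006795170826817358
```

View pics/w3.png

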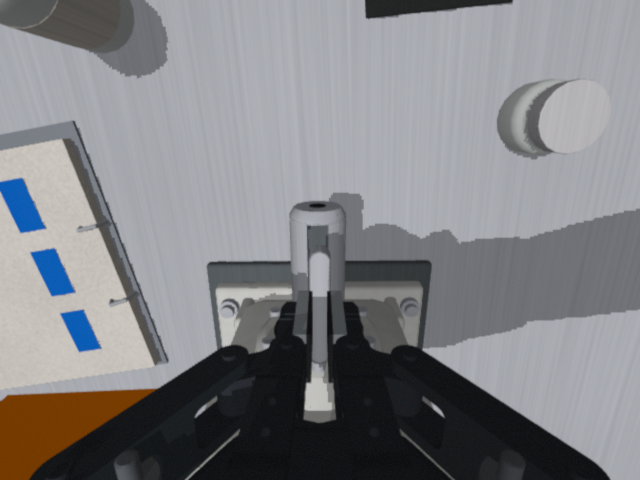

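```bash
python3 - <<'E'
from h import *
np.set_printoptions(precision=4,suppress=True,linewidth=160)
o,c=pickle.load(open('pics/w3.pkl','rb'));M=T(c,o);P=cloud(c,M)
Tt=(P-o['ee_pos'])@R.from_euler('xyz',o['tcp_rot'],degrees=True).as_matrix()
for v in range(196,376,6): print(v,np.round(P[v,[292,300,308,312,316,319,322,326,334]][:,2]*1000).tolist(), c['img'][v,[300,308,312,316,319,322,326,334],0])
print('tool frame key',Tt[[255,275,320,340,358],319]*1000)
cv2.imwrite('pics/w3c.png',cv2.resize(c['img'][190:380,260:380,::-1],None,fx=4,fy=3,interpolation=cv2.INTER_NEAREST))
E
```

```text
196 [2.0, 3.0, 2.0, 2.0, 3.0, 2.0, 2.0, 3.0, 2.0] [174 165 171 170 174 171 170 113]
202 [2.0, 2.0, 121.0, 122.0, 121.0, 121.0, 122.0, 123.0, -0.0] [152  91  85  83  81  86  89  99]
208 [nan, 137.0, 136.0, 137.0, 137.0, 138.0, 137.0, 137.0, 137.0] [87 86 78 75 75 85 88 89]
214 [138.0, 144.0, 146.0, 146.0, 146.0, 145.0, 146.0, 146.0, 143.0] [158 162 165 164 163 162 156 144]
220 [141.0, 147.0, 149.0, 148.0, nan, 148.0, 148.0, 148.0, 145.0] [166 169 168 165 164 162 158 144]
226 [140.0, 146.0, 142.0, 143.0, 143.0, 143.0, 143.0, 144.0, 146.0] [164  67  98  95  92  94  91 145]
232 [140.0, 145.0, 144.0, 142.0, 143.0, 143.0, 142.0, 143.0, 146.0] [163  86  90  86  86  88  88 129]
238 [140.0, 145.0, 143.0, 142.0, 143.0, 143.0, 143.0, 144.0, 146.0] [163  83  90  86  85  89  57 102]
244 [140.0, 146.0, 143.0, 143.0, 143.0, 142.0, 143.0, 143.0, 145.0] [163  69  88  85  86  87  59 103]
250 [nan, 146.0, 143.0, 184.0, 186.0, 186.0, 187.0, 183.0, 145.0] [162  66  95  89  99  80  72 102]
256 [138.0, 145.0, 143.0, 189.0, 190.0, 189.0, 190.0, 188.0, 146.0] [162  73 159 177 177 176 157 102]
262 [137.0, 145
[... 1388 characters left out ...]
 71 118 119 116 100 106]
346 [232.0, 230.0, 223.0, 200.0, 190.0, 189.0, 189.0, 189.0, 225.0] [ 15  27  82 117 119 117 100  12]
352 [234.0, 235.0, 223.0, 190.0, 189.0, 189.0, 189.0, 188.0, 227.0] [ 21  28  94 117 119 117 106  16]
358 [237.0, 237.0, 223.0, 189.0, 189.0, 189.0, 189.0, 190.0, 231.0] [ 18  27  92 116 118 117 105  15]
364 [240.0, 240.0, 222.0, 170.0, 171.0, 172.0, 171.0, 168.0, 231.0] [ 17  27 138 154 106  98 109  18]
370 [243.0, 242.0, 223.0, 170.0, 172.0, 172.0, 171.0, 170.0, 230.0] [ 14  28 158 169 166 144 116  21]
tool frame key [[ 28.3736   0.0468  11.5587]
 [ 19.254    0.0477  10.2853]
 [ -4.9618   0.0508  11.7686]
 [-15.4184   0.0519  10.703 ]
 [-26.5372   0.0533  11.5068]]
```

View pics/w3c.png

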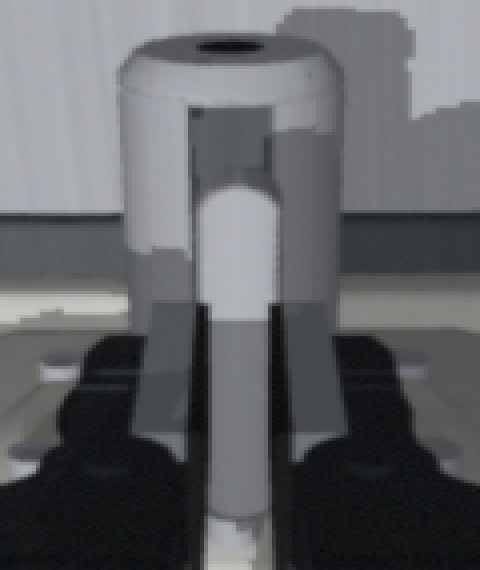

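```bash
python3 - <<'E'
from h import *
np.set_printoptions(precision=4,suppress=True,linewidth=160)
o,c=pickle.load(open('pics/w3.pkl','rb'));M=T(c,o);P=cloud(c,M)
Rt=R.from_euler('xyz',o['tcp_rot'],degrees=True).as_matrix()
for z in(11,12,13,14,15,16,17): print(z,'pad',proj(c,M,o['ee_pos']+Rt@np.array([11,5,z])/1000)[0],'key ends top',proj(c,M,np.array([o['ee_pos']+Rt@np.array([s*29,0,z])/1000 for s in(1,-1)])),'w',proj(c,M,np.array([o['ee_pos']+Rt@np.array([20,s*4,z])/1000 for s in(1,-1)]))[:,0])
g=c['img'].astype(int)[:,:,0]
print('col304',g[284:300,304],'col334',g[284:300,332]);print('keycol',g[244:262,319],g[354:370,319])
for v in(262,270,280,230,238): print(v,g[v,286:350])
# shaft: depth slices
for y in np.arange(.045,.075,.005):
    s=P[(abs(P[:,:,1]-y)<.002)&(P[:,:,2]>.12)&(P[:,:,2]<.16)]; a=np.c_[2*s[:,0],2*s[:,2],np.ones(len(s))]
    # circle w/ fixed radius ~ use outer pts
    print(round(y,3),len(s),s[:,0].min(),s[:,0].max())
E
```

```text
11 pad [329.8312 290.7315] key ends top [[318.8939 254.1553]
 [318.892  362.79  ]] w [327.8145 309.9721]
12 pad [329.7652 289.6976] key ends top [[318.8942 253.3112]
 [318.8923 361.4335]] w [327.7596 310.0276]
13 pad [329.7    288.6763] key ends top [[318.8945 252.4777]
 [318.8926 360.0921]] w [327.7054 310.0824]
14 pad [329.6355 287.6671] key ends top [[318.8948 251.6546]
 [318.8929 358.7655]] w [327.6519 310.1365]
15 pad [329.5718 286.67  ] key ends top [[318.8951 250.8417]
 [318.8932 357.4535]] w [327.5991 310.19  ]
16 pad [329.5089 285.6847] key ends top [[318.8954 250.0388]
 [318.8934 356.1559]] w [327.5468 310.2428]
17 pad [329.4467 284.711 ] key ends top [[318.8957 249.2457]
 [318.8937 354.8724]] w [327.4952 310.295 ]
col304 [110 110 110 109 110 108  97  81  81  81  82  82  80  83  82  82] col334 [103 103 103 103 103 102  91  79  81  82  78  72  71  69  70  69]
keycol [ 86  85  88  90  92  93  99 114 140 163 176 177 177 177 177 177 177 177] [118 119 118 118 118 118 117 115 103  90 106 118 122 144 163 166]
262 [ 50  47  43  47  74 115 130 137 143 148 150 155 160 161 161 164 164
[... 825 characters left out ...]
  89  87  87  87  86  86  86  87  86  87  88  88  86
  88  88  99 127 150 151 153 149 147 146 142 139 138 132 123 119 113 108 100  91  91 110 114 115 116]
238 [169 167 166 160 129 130 138 143 146 150 154 159 158 161 163 164 164 165 166 166 153  97  83  89  91  91  90  86  87  87  86  87  86  85  87  89  89  87  86
  80  57  65  88 103 105 106 104 103 102 100 100  98  96  91  90  88  86  86  90  92 110 114 115 115]
0.045 665 0.5729157397931263 0.6032010317172901
0.05 400 0.5711588963627637 0.6047791696974878
0.055 361 0.5715165691378653 0.60429522966439
0.06 371 0.5717474013481951 0.6048778346097683
0.065 332 0.5717875752687652 0.6053176607036107
0.07 211 0.5719209753420894 0.6056016701848878
```

```bash
python3 - <<'E'
from h import *
np.set_printoptions(precision=4,suppress=True,linewidth=160)
o,c=pickle.load(open('pics/w3.pkl','rb'));M=T(c,o)
Rt=R.from_euler('xyz',o['tcp_rot'],degrees=True).as_matrix()
g=c['img'].astype(float)[:,:,0]
def cross(a,lo,hi,th):
    for i in range(lo,hi):
        if (a[i]-th)*(a[i+1]-th)<=0 and a[i]!=a[i+1]: return i+(th-a[i])/(a[i+1]-a[i])
print('slot end rows',[cross(g[:,u],216,232,120) for u in(311,314,317,320,323)], cross(g[:,317],198,208,130))
u=317.2
v=np.mean([cross(g[:,k],216,232,120) for k in(314,317,320)])
end=ray(c,M,[[u,v]],.147)[0]; print('slot end world',end)
L=[];C=[]
for v in range(226,250,2):
    l=cross(g[v],302,311,120); r=cross(g[v],324,331,115) if v<234 else None
    a=ray(c,M,[[l,v]],.146)[0]; L.append(a)
    if r: b=ray(c,M,[[r,v]],.146)[0]; C.append(np.r_[(a+b)[:2]/2,np.linalg.norm(a-b)])
print('left',np.array(L)[::3,:2]);print('ctr+w',np.array(C))
# silhouettes of the shaft z=.130 : left at cols~290, right ~346
S=[]
for v in (225,235,240,250,270,280): 
    S.append([v,cross(g[v],284,296,105)])
print(S)
# key: tool coords
for e in(252,362): print('key end',Rt.T@(ray(c,M,[[319,e]],o['ee_pos'][2]-.0127)[0]-o['ee_pos'])*1000)
for v in(258,264,270,276,282):
    l=cross(g[v],307,312,125);r=cross(g[v],326,333,135)
    print(v,l,r,[(Rt.T@(ray(c,M,[[q,v]],o['ee_pos'][2]-.0137)[0]-o['ee_pos'])*1000)[1] for q in(l,r)])
E
```

```text
slot end rows [np.float64(225.53061224489795), np.float64(225.52083333333334), np.float64(225.27027027027026), np.float64(225.24324324324326), np.float64(225.1818181818182)] 200.48837209302326
slot end world [0.5879 0.0519 0.147 ]
left [[0.5939 0.0523]
 [0.5941 0.0558]
 [0.5943 0.0594]
 [0.5946 0.0631]]
ctr+w [[0.588  0.0526 0.0118]
 [0.5881 0.0538 0.0119]
 [0.5881 0.055  0.0119]
 [0.5882 0.0562 0.0119]]
[[225, None], [235, None], [240, None], [250, None], [270, np.float64(290.8666666666667)], [280, None]]
key end [29.3473  0.0469 12.699 ]
key end [-29.9163   0.0539  12.701 ]
258 309.6060606060606 328.2647058823529 [np.float64(-4.180013431910918), np.float64(4.216909952364143)]
264 307.2439024390244 328.6969696969697 [np.float64(-5.276161674828279), np.float64(4.439443129037518)]
270 307.28205128205127 328.62857142857143 [np.float64(-5.292361052923628), np.float64(4.4366182702457895)]
276 307.12820512820514 328.325 [np.float64(-5.396829575181399), np.float64(4.32588053101445)]
282 309.1621621621622 328.3076923076923 [np.float64(-4.492696158940275), np.float64(4.345873050495134)]
```

```bash
python3 -m handwheel '[[-0.0018,-0.0012,0.006,0,0,0.3],[0,0,0.006,0,0,0],[0,0,0.006,0,0,0],[0,0,0.005,0,0,0],[0,0,0.005,0,0,0],[0,0,0,0,0,0],[0,0,0,0,0,0],[0,0,0,0,0,0]]'
cat > look.py <<'E'
from h import *
import sys
from workcell import monitor,cams
np.set_printoptions(precision=4,suppress=True,linewidth=160)
n,u0,u1,v0,v1,f=sys.argv[1],*map(int,sys.argv[2:7])
o=monitor.get_obs();c=cams.camera('wrist');pickle.dump((o,c),open(f'pics/{n}.pkl','wb'));print(o['ee_pos'],o['tcp_rot'],o['opening'],o['wrist_force'])
cv2.imwrite(f'pics/{n}.png',cv2.resize(c['img'][v0:v1,u0:u1,::-1],None,fx=f,fy=f,interpolation=cv2.INTER_NEAREST))
E
python3 look.py w4 250 390 170 370 3
```

```text
time: 7.63
ee_pos: [0.5898, 0.0832, 0.1728]
tcp_rot: [-180.0, 0.0, -93.4]
wrist_force: [0.1, 0.3, -1.3]
opening: 0.0064
[0.5898 0.0832 0.1728] [-179.9858    0.002   -93.4207] 0.006428477541577611 [ 0.0865  0.3012 -1.2687]
```

View pics/w4.png

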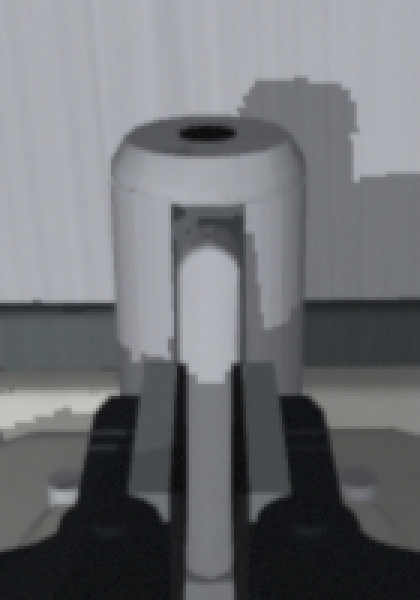

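```bash
cat > meas.py <<'E'
from h import *
import sys
np.set_printoptions(precision=4,suppress=True,linewidth=160)
o,c=pickle.load(open(f'pics/{sys.argv[1]}.pkl','rb'));M=T(c,o);g=c['img'].astype(float)[:,:,0]
Rt=R.from_euler('xyz',o['tcp_rot'],degrees=True).as_matrix()
for u in (314,317,320,323): print(u,g[232:262,u].astype(int))
for v in (244,258,266,274,284): print(v,g[v,300:342].astype(int))
print(g[355:368,319])
E
python3 meas.py w4
```

```text
314 [168 169 169 173 171 162 133  95  87  87  88  85  86  86  89  91  89  91  90  94 104 128 153 169 175 174 175 175 175 175]
317 [167 167 169 171 169 161 131  92  86  85  75  56  60  71  80  81  82  86  89 106 131 158 174 177 178 177 177 177 178 178]
320 [164 166 167 169 168 159 130  93  85  86  75  57  60  76  85  82  78  85  94 112 138 163 175 176 177 177 177 176 177 177]
323 [162 164 166 166 166 157 128  93  88  85  76  58  55  64  72  76  78  79  81  84 108 137 162 174 175 174 174 175 174 175]
244 [164 163 165 166 168 166 151  88  87  89  88  89  89  89  86  80  62  60  60  61  60  59  58  55  55  56  56  54  55  54  61 102 150 153 152 154 152 147 148
 145 142 139]
258 [163 164 165 166 167 166 156 115  79 107 137 163 174 174 175 176 177 177 177 177 177 176 176 174 174 173 171 166 144  94  69  77 103 105 108 122 148 147 146
 144 142 139]
266 [164 164 165 166 167 166 160 135  91 126 158 171 174 174 176 176 177 178 178 177 177 176 175 174 173 173 171 169 157 122  81  77 103 105 105 108 120 144 147
 144 141 139]
274 [164 164 164 165 167 167 165 151  95 122 156 173 174 174 174 175 176 177 178 177 176 177 176 174 174 173 171 167 152 121  85  79 102 105 105 108 115 134 145
 143 141 139]
284 [163 164 164 165 166 156 117 103  89 118 155 174 174 174 174 176 176 177 177 178 176 176 176 174 174 173 171 164 143 116  79  74  97 105 105 106 105 103 102
 102 100  98]
[119. 120. 118. 119. 118. 117. 115. 102.  82.  97. 113. 114. 115.]
```

```bash
python3 - <<'E'
from h import *
np.set_printoptions(precision=4,suppress=True,linewidth=160)
o,c=pickle.load(open('pics/w4.pkl','rb'));M=T(c,o);P=cloud(c,M)
Rt=R.from_euler('xyz',o['tcp_rot'],degrees=True).as_matrix()
f=lambda u,v,z:(Rt.T@(ray(c,M,[[u,v]],z)[0]-o['ee_pos'])*1000)
print(f(319,238.3,.147),[f(319,252,o['ee_pos'][2]-h) for h in(.0120,.0127,.0135)],[f(319,362,o['ee_pos'][2]-h) for h in(.0120,.0127,.0135)])
print(np.nanmedian(P[258:285,314:325,2]),np.nanmedian(P[300:355,314:322,2]),np.nanmedian(P[228:234,312:324,2]))
E
```

```text
[31.2285  0.0497 25.7849] [array([29.6244,  0.0478, 11.999 ]), array([29.3482,  0.0479, 12.699 ]), array([29.0324,  0.0481, 13.499 ])] [array([-29.3424,   0.0548,  12.001 ]), array([-29.9151,   0.0549,  12.701 ]), array([-30.5696,   0.0551,  13.5011])]
0.161116133124165 0.16112032668522858 0.14752904358038937
```

```bash
python3 -m handwheel '[[0.0002,0,0.001,0,0,0],[0,0,0.001,0,0,0],[0,0,0.001,0,0,0],[0,0,0.001,0,0,0],[0,0,0.001,0,0,0],[0,0,0.001,0,0,0],[0,0,0,0,0,0],[0,0,0,0,0,0]]'
python3 -m handwheel '[[0,0,0.001,0,0,0],[0,0,0.001,0,0,0],[0,0,0.0005,0,0,0],[0,0,0.0005,0,0,0],[0,0,0,0,0,0],[0,0,0,0,0,0],[0,0,0,0,0,0],[0,0,0,0,0,0]]'
```

```text
time: 8.35
ee_pos: [0.5897, 0.083, 0.1665]
tcp_rot: [180.0, -0.0, -93.4]
wrist_force: [-0.7, -0.8, -1.4]
opening: 0.0069
time: 9.02
ee_pos: [0.5898, 0.083, 0.1644]
tcp_rot: [-179.9, 0.0, -93.4]
wrist_force: [-1.7, -0.9, 4.6]
opening: 0.0069
```

```bash
python3 -m handwheel '[[0,0,0,0,0,0],[0,0,0,0,0,0],[0,0,0,0,0,0],[0,0,0,0,0,0],[0,0,-0.005,0,0,0],[0,0,-0.01,0,0,0],[0,0,-0.02,0,0,0],[0,0,-0.02,0,0,0]]' -0.3
python3 -m handwheel '[[0,0,-0.02,0,0,0],[0,0,-0.02,0,0,0],[0.02,0,0,0,0,0],[0.02,0,0,0,0,0],[0.02,0,0,0,0,0],[0,0,0,0,0,0],[0,0,0,0,0,0],[0,0,0,0,0,0]]' 1
python3 look.py w5 220 420 180 380 3
python3 - <<'E'
from h import *
o,c=pickle.load(open('pics/w5.pkl','rb'));M=T(c,o);P=cloud(c,M)
k=proj(c,M,[.5897,.0831,.151])[0].astype(int);print(k,P[k[1],k[0]-3:k[0]+4,2])
s=(P[:,:,2]>.1)&(P[:,:,2]<.17)
e=np.array([.5897,.0831]);d=np.array([.0587,.9983])
for t in range(-36,38,4):
    q=proj(c,M,[*(e+d*t/1000),.15])[0].round().astype(int);print(t,q,np.round(P[q[1],q[0]-12:q[0]+13:3,2]*1000))
E
```

```text
time: 9.68
ee_pos: [0.5894, 0.0829, 0.2196]
tcp_rot: [180.0, -0.0, -93.4]
wrist_force: [0.3, -0.4, 1.2]
opening: 0.0298
time: 10.35
ee_pos: [0.5863, 0.0234, 0.2592]
tcp_rot: [-180.0, 0.0, -93.4]
wrist_force: [-0.1, 0.0, -0.1]
opening: 0.0851
[0.5863 0.0234 0.2592] [-179.9656    0.0196  -93.4349] 0.08508711861866121 [-0.0976  0.0039 -0.1105]
[319 312] [0.15296514 0.15258134 0.15391512 0.15293242 0.15210726 0.15315078
 0.15387793]
-36 [319 270] [146. 146. 147. 148. 147. 148. 148. 146. 146.]
-32 [319 275] [145. 147. 144. 142. 145. 143. 144. 148. 146.]
-28 [319 280] [146. 147. 143. 153. 152. 153. 148. 147. 146.]
-24 [319 284] [145. 147. 142. 153. 152. 152. 154. 147. 145.]
-20 [319 289] [145. 147. 143. 152. 153. 153. 153. 146. 146.]
-16 [319 294] [146. 146. 143. 153. 153. 153. 153. 147. 145.]
-12 [319 298] [145. 146. 143. 152. 153. 153. 152. 148. 146.]
-8 [319 303] [145. 147. 144.  nan 153. 152. 152. 148. 145.]
-4 [319 307] [146. 146. 143. 153. 152. 154. 153. 147. 145.]
0 [319 311] [145. 146. 144. 154. 153. 153. 153. 147. 147.]
4 [319 316] [145. 147. 143. 153. 153. 154. 153. 148. 146.]
8 [319 320] [144. 146. 142. 153. 153. 152. 153. 147. 146.]
12 [319 324] [145. 148. 144. 152. 153. 154. 152. 148. 145.]
16 [319 329] [144. 146. 144. 153. 153. 153. 153. 148. 147.]
20 [319 333] [145. 146. 144. 153. 153. 153. 153. 148. 146.]
24 [319 337] [145. 146. 147. 153. 152. 153. 152. 148. 147.]
28 [319 341] [145. 147. 148. 152. 153. 154. 152. 148. 146.]
32 [319 345] [146. 146. 147. 148. 148. 148. 148. 148. 146.]
36 [319 349] [151. 150. 151. 150. 151. 152. 150. 151. 151.]
```

View pics/w5.png

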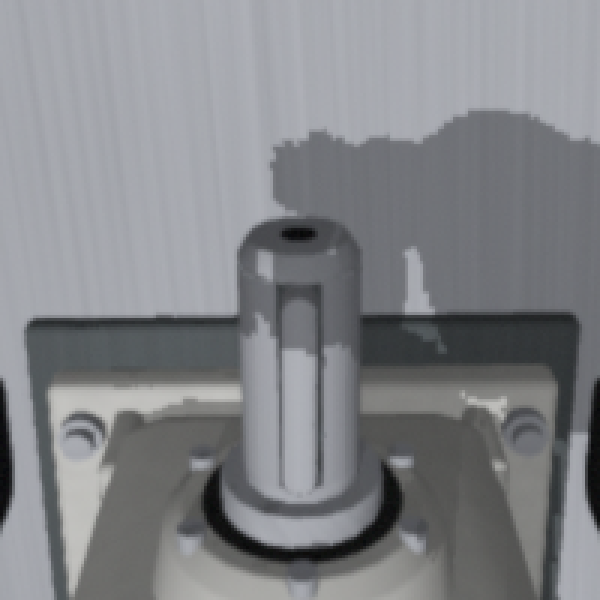

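```bash
python3 -m handwheel '[[0.0385,-0.0048,0,0,0,0],[0.0385,-0.0048,0,0,0,0],[0.0385,-0.0048,0,0,0,0],[0.0385,-0.0048,0,0,0,0],[0.0385,-0.0048,0,0,0,0],[0.0385,-0.0048,0,0,0,0],[0.0385,-0.0048,0,0,0,0],[0.0385,-0.0048,0,0,0,0]]' 1
python3 -m handwheel '[[0,0,0,0,0,0],[0,0,0,0,0,0],[0,0,0,0,0,0],[0,0,0,0,0,0],[0,0,0,0,0,0],[0,0,0,0,0,0],[0,0,0,0,0,0],[0,0,0,0,0,0]]'>/dev/null
python3 look.py w6 200 400 150 320 4
python3 - <<'E'
from h import *
np.set_printoptions(precision=4,suppress=True,linewidth=160)
o,c=pickle.load(open('pics/w6.pkl','rb'));M=T(c,o);P=cloud(c,M)
s=(P[:,:,2]>.085)&(P[:,:,2]<.13)&(abs(P[:,:,0]-.606)<.06)&(abs(P[:,:,1]+.29)<.06)
ys,xs=np.where(s);print('px',xs.min(),xs.max(),ys.min(),ys.max());Q=P[s];print(Q.min(0),Q.max(0))
for y in np.arange(-.335,-.24,.004):
    q=Q[abs(Q[:,1]-y)<.002]
    if len(q)<20: continue
    # circle fit z^2+x^2
    A=np.c_[2*q[:,0],2*q[:,2],np.ones(len(q))];sol=np.linalg.lstsq(A,(q[:,[0,2]]**2).sum(1),rcond=None)[0]
    print('%.3f'%y,len(q),q[:,0].min(),q[:,0].max(),q[:,2].max(),'c',sol[:2],np.sqrt(sol[2]+sol[0]**2+sol[1]**2))
E
```

```text
time: 11.07
ee_pos: [0.6064, -0.2876, 0.2587]
tcp_rot: [-180.0, 0.0, -93.4]
wrist_force: [1.7, -0.3, 0.0]
opening: 0.0854
[ 0.6063 -0.286   0.2589] [-179.9764   -0.0088  -93.3703] 0.08545361257092973 [-0.2252  0.0882  0.1738]
px 273 348 180 256
[ 0.5786 -0.3233  0.0851] [ 0.6488 -0.2547  0.1172]
-0.323 114 0.6235769660017424 0.6447634254356397 0.11149353634197373 c [0.6342 0.0979] 0.008921951600212752
-0.319 307 0.5893537777686279 0.6446185937135156 0.11697050372795481 c [0.6145 0.0962] 0.01936377791041897
-0.315 315 0.5786053364138452 0.6408311119188814 0.11644357693372831 c [0.6097 0.085 ] 0.028419486665501783
-0.311 287 0.5833604558810687 0.6411243887028862 0.11265129678266961 c [0.6128 0.0821] 0.028869798596874347
-0.307 313 0.5833965686819345 0.6431884363834343 0.11288534296174119 c [0.6132 0.0818] 0.02898772371447127
-0.303 297 0.5845536909453289 0.6434530881178712 0.11325237279926453 c [0.6137 0.0817] 0.029191298495932272
-0.299 293 0.5846676718244557 0.6440244595310033 0.11253851782056057 c [0.6141 0.0817] 0.02917503320178356
-0.295 289 0.5857009451364805 0.6442993825755754 0
[... 325 characters left out ...]
1658332493569884 c [0.6186 0.085 ] 0.028804297324410075
-0.279 264 0.5824988937722172 0.6441514383919146 0.11720193391925171 c [0.6136 0.0865] 0.027898382836502405
-0.275 229 0.5840057057488681 0.6445075461755992 0.11263854366281784 c [0.6162 0.0804] 0.03077981086671693
-0.271 257 0.5885564155183349 0.6466161757311651 0.11291500925201575 c [0.6173 0.0822] 0.02907617310057342
-0.267 267 0.5886280515034125 0.6469640597916274 0.11254390937217129 c [0.6177 0.0823] 0.029038279976037626
-0.263 253 0.5898266696687937 0.6471598455847515 0.1122322187527261 c [0.6182 0.0821] 0.029103980892332574
-0.259 156 0.5899570373490877 0.6437679182880093 0.11212798965476156 c [0.6177 0.0828] 0.028046646456921485
```

View pics/w6.png

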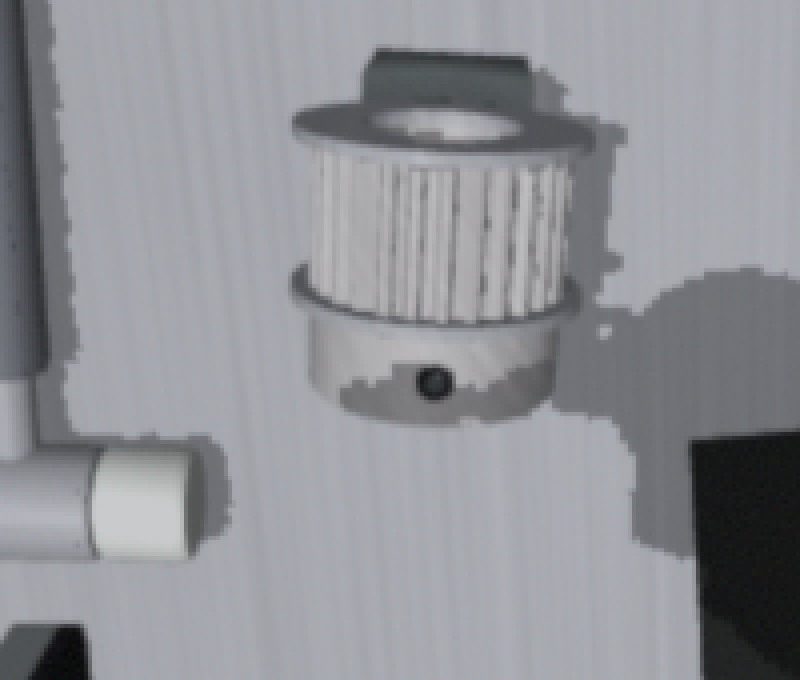

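```bash
python3 - <<'E'
from h import *
np.set_printoptions(precision=4,suppress=True,linewidth=160)
o,c=pickle.load(open('pics/w6.pkl','rb'));M=T(c,o);P=cloud(c,M)
s=(P[:,:,2]>.088)&(P[:,:,2]<.13)&(abs(P[:,:,0]-.612)<.06)
g=c['img'].astype(float)[:,:,0]
sub=g[238:254,298:320]; m=sub<75; v,u=np.where(m); print('screw px',u.mean()+298,v.mean()+238,m.sum())
# robust cylinder r=29.5 fit on toothed+boss points
Q=P[s]; Q=Q[((Q[:,1]>-.313)&(Q[:,1]<-.289))|((Q[:,1]>-.273)&(Q[:,1]<-.261))]
from scipy.optimize import least_squares
def res(p):
    x0,z0,a,b=p; t=Q[:,1]+.3
    dx=(Q[:,0]-x0-a*t)*np.cos(np.arctan(a)); dz=Q[:,2]-z0-b*t
    return np.hypot(dx,dz)-.0293
r=least_squares(res,[.614,.08,.11,0],loss='soft_l1',f_scale=.001);print('axis x@y=-.3,z,slopes',r.x,'yaw',np.degrees(np.arctan(r.x[2])))
x0,z0,a,b=r.x; z0c=.080
a0=np.array([x0,-.3,z0]);d=np.array([a,1,b]);d/=np.linalg.norm(d)
O=M[:3,3];uv=[u.mean()+298,v.mean()+238];e=M[:3,:3]@np.array([(uv[0]-c['cx'])/c['fx'],(uv[1]-c['cy'])/c['fy'],1]);e/=np.linalg.norm(e)
for rr in(.0295,.027):
    w=O-a0;ep=e-d*(e@d);wp=w-d*(w@d);A=ep@ep;B=2*ep@wp;C=wp@wp-rr**2;t=(-B-np.sqrt(B*B-4*A*C))/2/A
    p=O+e*t;n=p-a0-d*((p-a0)@d); lat=np.cross(d,[0,0,1]);lat/=np.linalg.norm(lat)
    print(rr,p,'along',(p-a0)@d,'angle toward +x(deg)',np.degrees(np.arctan2(n@lat,n[2])))
# flange extents along d
t=(P-a0)@d; rad=np.linalg.norm((P-a0)-t[...,None]*d,axis=-1)
f=t[(rad>.0322)&(rad<.036)&(P[:,:,2]>.095)]
h,e2=np.histogram(f,bins=np.arange(-.05,.06,.001));print([(round(x*1000),k) for x,k in zip(e2,h) if k>8])
f=t[(rad>.027)&(rad<.032)&(P[:,:,2]>.1)];print('boss end',np.percentile(f,[0.5,99,99.8]))
E
```

```text
screw px 308.06779661016947 245.47457627118644 59
axis x@y=-.3,z,slopes [0.614  0.0815 0.1135 0.0103] yaw 6.4727800229744865
0.0295 [ 0.6167 -0.2688  0.1113] along 0.031604489242242115 angle toward +x(deg) -1.5736648109556945
0.027 [ 0.6169 -0.2679  0.1088] along 0.03250988883850986 angle toward +x(deg) -1.6429827551085456
[(-20, np.int64(69)), (-19, np.int64(83)), (-18, np.int64(94)), (-17, np.int64(67)), (17, np.int64(85)), (18, np.int64(75)), (19, np.int64(74)), (20, np.int64(64))]
boss end [-0.0194  0.0418  0.0425]
```

```bash
python3 -m handwheel '[[0,0,0,0,0,3.1],[0.013,-0.0092,0.01,0,0,0],[0,0,0.025,0,0,0],[0,0,0.03,0,0,0],[0,0,0.03,0,0,0],[0,0,0.015,0,0,0],[0,0,0.005,0,0,0],[0,0,0,0,0,0]]' 1
python3 -m handwheel '[[0,0,0.01,0,0,0],[0,0,0.015,0,0,0],[0,0,0.015,0,0,0],[0,0,0.012,0,0,0],[0,0,0.01,0,0,0],[0,0,0.007,0,0,0],[0,0,0,0,0,0],[0,0,0,0,0,0]]'
python3 -m handwheel '[[0,0,0,0,0,0],[0,0,0,0,0,0],[0,0,0,0,0,0],[0,0,0,0,0,0],[0,0,0,0,0,0],[0,0,0,0,0,0],[0,0,0,0,0,0],[0,0,0,0,0,0]]' -0.2 80
```

```text
time: 12.45
ee_pos: [0.6132, -0.3003, 0.1423]
tcp_rot: [179.9, 0.0, -96.5]
wrist_force: [0.1, 0.6, 0.7]
opening: 0.0852
time: 13.12
ee_pos: [0.6139, -0.3007, 0.0748]
tcp_rot: [-180.0, -0.0, -96.5]
wrist_force: [-0.0, 0.5, -0.1]
opening: 0.0855
time: 13.78
ee_pos: [0.6145, -0.3009, 0.0761]
tcp_rot: [-179.9, -0.0, -96.5]
wrist_force: [0.8, -0.4, 7.2]
opening: 0.0575
```

```bash
python3 -m handwheel '[[0,0,-0.002,0,0,0],[0,0,-0.005,0,0,0],[0,0,-0.01,0,0,0],[0,0,-0.015,0,0,0],[0,0,-0.015,0,0,0],[0,0,-0.01,0,0,0],[0,0,-0.005,0,0,0],[-0.01,0.002,0,0,0,0]]' - 80
python3 -m handwheel '[[-0.022,0.005,0,0,0,0],[-0.032,0.0075,0,0,0,0],[-0.04,0.009,0,0,0,0],[-0.04,0.009,0,0,0,0],[-0.04,0.009,0,0,0,0],[-0.04,0.009,0,0,0,0],[-0.032,0.0075,0,0,0,0],[-0.022,0.005,0,0,0,0]]'
python3 -m handwheel '[[0,0,0.003,-1.6,0,-3.1],[0,0,0.003,0,0,0],[0,0,0.003,0,0,0],[0,0,0.002,0,0,0],[0,0,0,0,0,0],[0,0,0,0,0,0],[0,0,0,0,0,0],[0,0,0,0,0,0]]'
python3 - <<'E'
from h import *
from workcell import monitor,cams
np.set_printoptions(precision=4,suppress=True,linewidth=160)
o=monitor.get_obs();print(o['ee_pos'],o['tcp_rot'],o['opening'],o['wrist_force'])
for n in('top','scene','wrist'):
    c=cams.camera(n);pickle.dump((o,c),open(f'pics/{n}7.pkl','wb'));cv2.imwrite(f'pics/{n}7.png',c['img'][:,:,::-1])
    M=T(c,o);print(n,proj(c,M,[[.5874,.0449,.13],[.5918,.1188,.13],[.5862,.0249,.13]]))
i=cv2.imread('pics/top7.png')[190:260,150:270];j=cv2.imread('pics/scene7.png')[190:300,370:500];k=cv2.imread('pics/wrist7.png')
w=np.zeros((580,800,3),np.uint8);w[:280,:480]=cv2.resize(i,(480,280),interpolation=0);w[285:285+290,:345]=cv2.resize(j,(345,290));w[285:570,360:740]=cv2.resize(k,(380,285));cv2.imwrite('pics/m7.png',w)
E
```

```text
time: 14.45
ee_pos: [0.6133, -0.2918, 0.1379]
tcp_rot: [-179.9, -0.1, -96.6]
wrist_force: [0.2, 0.0, -3.8]
opening: 0.0573
time: 15.12
ee_pos: [0.5814, -0.0137, 0.1358]
tcp_rot: [179.9, 0.0, -96.4]
wrist_force: [1.0, 0.7, -5.3]
opening: 0.0576
time: 15.78
ee_pos: [0.5826, -0.0177, 0.1258]
tcp_rot: [178.4, 0.0, -93.5]
wrist_force: [-0.1, 1.0, -4.1]
opening: 0.0574
[ 0.5826 -0.0177  0.1258] [178.429    0.0452 -93.4789] 0.057376357604806055 [-0.0967  1.0219 -4.09  ]
top [[210.4804 223.8979]
 [170.3718 221.3505]
 [221.3706 224.5945]]
scene [[418.887  248.3234]
 [454.2995 255.6599]
 [409.473  246.3702]]
wrist [[317.0442 441.0128]
 [317.4421 540.0248]
 [316.9351 408.9638]]
```

View pics/m7.png

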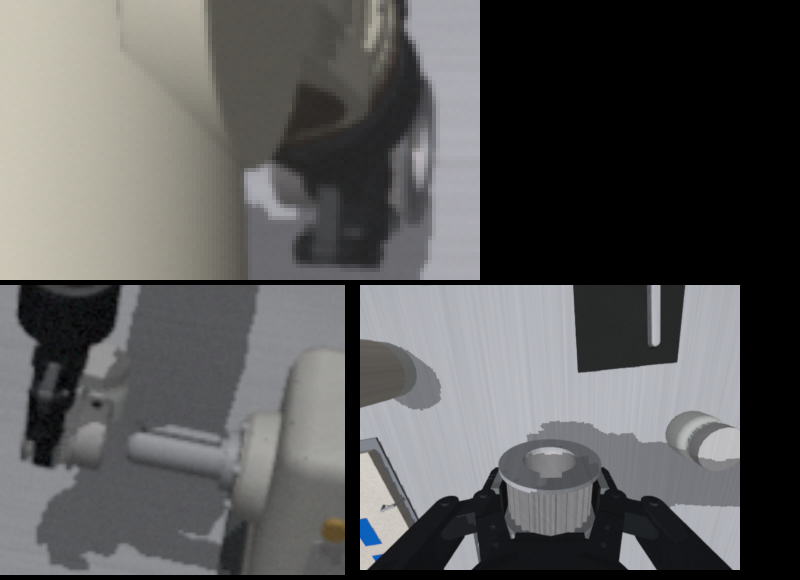

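```bash
python3 - <<'E'
from h import *
from scipy.optimize import least_squares
np.set_printoptions(precision=4,suppress=True,linewidth=200)
c=pickle.load(open('pics/wrist7.pkl','rb'))[1]
C=c['tool_from_camera'];P=cloud(c,C)*1000
print('rows',[ (v,np.round(P[v,320]).tolist()) for v in range(255,345,8)])
s=(abs(P[:,:,0]-20)<5)&(abs(P[:,:,1])<40)&(abs(P[:,:,2])<50)
s&=(np.add(*np.mgrid[:480,:640]*0)+1).astype(bool)
Q=P[s];print(len(Q))
A=np.c_[Q[:,1:],np.ones(len(Q))];w=np.ones(len(Q),bool)
for _ in range(5):
    p=np.linalg.lstsq(A[w],Q[w,0],rcond=None)[0];w=abs(Q[:,0]-A@p)<1.2
print('plane x=a*y+b*z+c',p,w.sum())
m=np.zeros((480,640),np.uint8);ii=np.argwhere(s)[w];m[ii[:,0],ii[:,1]]=1
m=cv2.morphologyEx(m,cv2.MORPH_CLOSE,np.ones((3,3)))
cs,h=cv2.findContours(m,cv2.RETR_CCOMP,cv2.CHAIN_APPROX_NONE)
def onplane(uv,x):
    d=np.stack([(uv[:,0]-c['cx'])/c['fx'],(uv[:,1]-c['cy'])/c['fy'],np.ones(len(uv))],-1)@C[:3,:3].T
    return (C[:3,3]+d*((x/1000-C[0,3])/d[:,0])[:,None])*1000
for k,hh in zip(cs,h[0]):
    if len(k)<40: continue
    for x in(18.5,19.5):
        q=onplane(k[:,0].astype(float),x)[:,1:]
        f=least_squares(lambda p:np.hypot(q[:,0]-p[0],q[:,1]-p[1])-p[2],[0,0,30],loss='soft_l1',f_scale=.5)
        print('hole' if hh[3]>=0 else 'outer',len(k),k[:,0].min(0),k[:,0].max(0),x,f.x,'z rng',q.min(0),q.max(0))
g=c['img'][:,:,0].astype(int)
for v in range(270,345,5): print(v,g[v,262:378:3])
E
```

```text
rows [(255, [-18.0, 1.0, 126.0]), (263, [19.0, 1.0, 25.0]), (271, [19.0, 1.0, 14.0]), (279, [16.0, 1.0, 12.0]), (287, [13.0, 1.0, 12.0]), (295, [8.0, 1.0, 13.0]), (303, [4.0, 1.0, 13.0]), (311, [-1.0, 1.0, 13.0]), (319, [-5.0, 1.0, 12.0]), (327, [19.0, 0.0, -30.0]), (335, [19.0, 0.0, -34.0]), (343, [18.0, 0.0, -37.0])]
10312
plane x=a*y+b*z+c [ 0.0001  0.0028 19.0216] 9024
outer 407 [233 260] [406 350] 18.5 [ 0.3384 -5.6828 34.6356] z rng [-33.9308 -41.0543] [34.5363 29.2849]
outer 407 [233 260] [406 350] 19.5 [ 0.3342 -7.5223 34.1114] z rng [-33.4164 -42.3587] [34.0146 26.916 ]
hole 221 [274 275] [365 325] 18.5 [ 0.3867 -6.8599 18.2536] z rng [-17.9275 -27.7235] [18.5174 11.8778]
hole 221 [274 275] [365 325] 19.5 [ 0.3819 -8.6858 17.9796] z rng [-17.6552 -29.2296] [18.2382  9.7723]
270 [141  98  96  95  95  93  93  93  91  93  93  93  91  93  97  94  92  93  92  91  91  93  92  91  95  88  89  91  91  92  92  92  92  93  90  90  93  92 101]
275 [ 94  92  95  95  95  92  94  92  93  93  92  94 118 148 169 176 173 175 179 179 180 184 183 178 179 164 140 105  94  92  92  92  92  92  92
[... 1384 characters left out ...]
30 132 133 133 133 133 131 130 131 130  86  81  81  81  80  78  79  80  80  79  79  81  81]
325 [ 93  92  93  92  92  93  92  92  92  90  90  90  92  96 103 102  99  99  85  84  83  83  85  83  83  82  81  81  81  80  80  78  77  79  79  80  79  80  80]
330 [82 84 93 93 93 92 91 92 93 90 89 90 93 96 97 95 92 92 79 79 79 78 79 81 80 80 79 82 81 81 81 78 79 80 80 79 80 80 80]
335 [161 109  94  93  92  93  94  93  92  91  90  91  91  97  96  94  92  81  80  78  79  79  80  80  80  80  81  81  81  80  81  80  77  80  79  81  79  83 100]
340 [175 175 176 177 175 152 128 101  93  90  87  85  82  84  83  82  80  80  79  79  79  80  78  80  80  80  80  80  82  79  82  82  89  98 110 113 112 112 109]
```

```bash
python3 - <<'E'
from h import *
from scipy.optimize import least_squares
np.set_printoptions(precision=4,suppress=True,linewidth=200)
c=pickle.load(open('pics/scene7.pkl','rb'))[1];M=T(c);P=cloud(c,M)
d=np.array([.0593,.9982,0]);a0=np.array([.5874,.0449,.13]);l=np.array([.9982,-.0593,0])
t=(P-a0)@d;x=(P-a0)@l;z=P[:,:,2]-.13
def fit(t0,t1,r,rm):
    s=(t>t0)&(t<t1)&(abs(np.hypot(x,z)-r)<rm)
    X,Z=x[s],z[s]
    f=least_squares(lambda p:np.hypot(X-p[0],Z-p[1])-r,[0,0],loss='soft_l1',f_scale=.001)
    print(s.sum(),f.x*1000,np.median(abs(f.fun))*1000, np.degrees([np.arctan2(Z,X).min(),np.arctan2(Z,X).max()]))
fit(.012,.066,.017,.005);fit(-.040,-.022,.0295,.008);fit(-.038,-.024,.0295,.006)
s=(abs(np.hypot(x,z)-.025)<.008)&(t>-.045)&(t<0)&(x>-.01);print('boss t pct',np.percentile(t[s],[50,90,97,99]))
E
```

```text
431 [-1.4929  1.0791] 1.4798228045879922 [-56.5451 112.5796]
233 [-2.2592 -1.4588] 1.1430191174888784 [-49.5894 122.6827]
175 [-2.2066 -1.3142] 1.1476676402268176 [-49.5894 122.6827]
boss t pct [-0.0314 -0.021  -0.0196 -0.0193]
```

```bash
python3 - <<'E'
from h import *
from scipy.optimize import least_squares
np.set_printoptions(precision=4,suppress=True,linewidth=200)
c=pickle.load(open('pics/scene7.pkl','rb'))[1];M=T(c);P=cloud(c,M)
d=np.array([.0593,.9982,0]);a0=np.array([.5874,.0449,.13]);l=np.array([.9982,-.0593,0])
t=(P-a0)@d;x=(P-a0)@l;z=P[:,:,2]-.13;an=np.degrees(np.arctan2(z,x))
def fit(t0,t1,r,rm,lo=-30,hi=58):
    s=(t>t0)&(t<t1)&(abs(np.hypot(x,z)-r)<rm)&(an>lo)&(an<hi)
    X,Z=x[s],z[s]
    f=least_squares(lambda p:np.hypot(X-p[0],Z-p[1])-r,[0,0],loss='soft_l1',f_scale=.001)
    print(s.sum(),f.x*1000,np.median(abs(f.fun))*1000)
for k in((.012,.066),(.012,.04),(.04,.066)): fit(*k,.017,.005)
for k in((-30,58),(-30,80),(0,100)): fit(-.038,-.023,.0295,.007,*k)
E
```

```text
250 [-1.0849 -0.8446] 1.2638342305253525
131 [-0.8713 -0.9625] 1.2410475686996172
119 [-1.3081 -0.7266] 1.2962664834109892
115 [-2.4377 -0.3134] 1.3835809209473588
147 [-2.3519 -1.11  ] 1.3248199527303126
140 [-2.123  -1.3998] 1.3307918993436165
```

```bash
python3 -m handwheel '[[-0.003,-0.0013,0,0.7,0,0],[-0.004,0,0,0,0,0],[-0.004,0,0,0,0,0],[-0.003,0,0,0,0,0],[-0.002,0,0,0,0,0],[0,0,0,0,0,0],[0,0,0,0,0,0],[0,0,0,0,0,0]]'
python3 -m handwheel '[[-0.0015,0,0,0,0,0],[-0.0015,0,0,0,0,0],[-0.0015,0,0,0,0,0],[-0.0015,0,0,0,0,0],[-0.0015,0,0,0,0,0],[-0.0015,0,0,0,0,0],[0,0,0,0,0,0],[0,0,0,0,0,0]]'
```

```text
time: 16.6
ee_pos: [0.5848, -0.0014, 0.1255]
tcp_rot: [179.1, 0.0, -93.4]
wrist_force: [0.4, 0.3, -4.3]
opening: 0.0572
time: 17.27
ee_pos: [0.5854, 0.0077, 0.1256]
tcp_rot: [179.1, 0.0, -93.4]
wrist_force: [-0.3, -0.2, -4.4]
opening: 0.057
```

```bash
python3 -m handwheel '[[-0.001,0,0,0,0,0],[-0.001,0,0,0,0,0],[-0.001,0,0,0,0,0],[-0.001,0,0,0,0,0],[-0.001,0,0,0,0,0],[-0.001,0,0,0,0,0],[0,0,0,0,0,0],[0,0,0,0,0,0]]'
python3 -m handwheel '[[-0.001,0,0,0,0,0],[-0.001,0,0,0,0,0],[-0.001,0,0,0,0,0],[-0.001,0,0,0,0,0],[-0.001,0,0,0,0,0],[-0.001,0,0,0,0,0],[0,0,0,0,0,0],[0,0,0,0,0,0]]'
```

```text
time: 17.93
ee_pos: [0.5857, 0.0137, 0.1255]
tcp_rot: [179.1, 0.0, -93.4]
wrist_force: [1.0, -0.0, -3.9]
opening: 0.0572
time: 18.6
ee_pos: [0.5861, 0.0197, 0.1256]
tcp_rot: [179.1, 0.0, -93.4]
wrist_force: [-0.2, -0.3, -3.9]
opening: 0.0572
```

```bash
python3 -m handwheel '[[-0.002,0,0,0,0,0],[-0.002,0,0,0,0,0],[-0.002,0,0,0,0,0],[-0.002,0,0,0,0,0],[-0.002,0,0,0,0,0],[-0.002,0,0,0,0,0],[-0.002,0,0,0,0,0],[0,0,0,0,0,0]]'
python3 -m handwheel '[[-0.002,0,0,0,0,0],[-0.002,0,0,0,0,0],[-0.002,0,0,0,0,0],[-0.002,0,0,0,0,0],[-0.002,0,0,0,0,0],[-0.002,0,0,0,0,0],[-0.002,0,0,0,0,0],[0,0,0,0,0,0]]'
```

```text
time: 19.27
ee_pos: [0.5869, 0.034, 0.1256]
tcp_rot: [179.1, 0.0, -93.4]
wrist_force: [-0.1, 0.2, -3.7]
opening: 0.0573
time: 19.93
ee_pos: [0.5878, 0.048, 0.1256]
tcp_rot: [179.1, 0.1, -93.4]
wrist_force: [0.2, 0.3, -4.1]
opening: 0.0572
```

```bash
python3 -m handwheel '[[-0.002,0,0,0,0,0],[-0.002,0,0,0,0,0],[-0.002,0,0,0,0,0],[-0.002,0,0,0,0,0],[-0.002,0,0,0,0,0],[-0.002,0,0,0,0,0],[-0.002,0,0,0,0,0],[0,0,0,0,0,0]]'
python3 -m handwheel '[[-0.0015,0,0,0,0,0],[-0.0015,0,0,0,0,0],[-0.0015,0,0,0,0,0],[-0.0015,0,0,0,0,0],[-0.0015,0,0,0,0,0],[-0.0015,0,0,0,0,0],[0,0,0,0,0,0],[0,0,0,0,0,0]]'
```

```text
time: 20.6
ee_pos: [0.5886, 0.0619, 0.1256]
tcp_rot: [179.1, 0.1, -93.4]
wrist_force: [-0.2, 0.3, -3.5]
opening: 0.0573
time: 21.27
ee_pos: [0.5891, 0.0706, 0.1256]
tcp_rot: [179.1, 0.0, -93.4]
wrist_force: [-0.1, -0.3, -3.6]
opening: 0.0573
```

```bash
python3 -m handwheel '[[-0.001,0,0,0,0,0],[-0.001,0,0,0,0,0],[-0.001,0,0,0,0,0],[-0.001,0,0,0,0,0],[-0.0005,0,0,0,0,0],[-0.0005,0,0,0,0,0],[0,0,0,0,0,0],[0,0,0,0,0,0]]'
python3 -m handwheel '[[-0.0005,0,0,0,0,0],[-0.0005,0,0,0,0,0],[-0.0005,0,0,0,0,0],[-0.0005,0,0,0,0,0],[0,0,0,0,0,0],[0,0,0,0,0,0],[0,0,0,0,0,0],[0,0,0,0,0,0]]'
```

```text
time: 21.93
ee_pos: [0.5894, 0.0753, 0.1256]
tcp_rot: [179.1, 0.0, -93.4]
wrist_force: [-0.1, -3.3, -4.2]
opening: 0.0573
time: 22.6
ee_pos: [0.5894, 0.0754, 0.1256]
tcp_rot: [179.1, -0.2, -93.5]
wrist_force: [-0.4, -13.1, -1.9]
opening: 0.0574
```

```bash
python3 -m handwheel '[[0,0,0,0,0,0],[0,0,0,0,0,0],[0,0,0,0,0,0],[0,0,0,0,0,0],[0,0,0,0,0,0],[0,0,0,0,0,0],[0,0,0,0,0,0],[0,0,0,0,0,0]]' 1
python3 -m handwheel '[[0.002,0,-0.003,0,0,0],[0,0,-0.008,0,0,0],[0,0,-0.012,0,0,0],[0,0,-0.02,0,0,0],[0,0,-0.025,0,0,0],[0,0,-0.03,0,0,0],[0,0,-0.03,0,0,0],[0,0,-0.01,0,0,0]]'
python3 -m handwheel '[[0.02,0,0,0,0,0],[0.02,0,0,0,0,0],[0.02,0,0,0,0,0],[0,0,0,0,0,0],[0,0,0,0,0,0],[0,0,0,0,0,0],[0,0,0,0,0,0],[0,0,0,0,0,0]]'
python3 look.py w8 220 420 200 400 3
python3 - <<'E'
from h import *
from scipy.optimize import least_squares
np.set_printoptions(precision=4,suppress=True,linewidth=200)
o,c=pickle.load(open('pics/w8.pkl','rb'));M=T(c,o);P=cloud(c,M)
d=np.array([.0593,.9982,0]);a0=np.array([.5918,.1188,.13]);l=np.array([.9982,-.0593,0])
t=(P-a0)@d*1000;x=(P-a0)@l*1000;z=(P[:,:,2]-.13)*1000;r=np.hypot(x,z)
f=t[(r>32.5)&(r<37)&(z>10)];h,e=np.histogram(f,bins=np.arange(-75,5));print('flange t',[(int(a),int(b)) for a,b in zip(e,h) if b>10])
s=(t>-58)&(t<-28)&(r>26)&(r<32)&(z>8)
q=least_squares(lambda p:np.hypot(x[s]-p[0]-p[2]*(t[s]+42),z[s]-p[1]-p[3]*(t[s]+42))-29.3,[0,0,0,0],loss='soft_l1');print('axis x,z,slopes',q.x,s.sum())
E
```

```text
time: 23.27
ee_pos: [0.5895, 0.0776, 0.1256]
tcp_rot: [179.1, 0.0, -93.4]
wrist_force: [0.1, -0.5, -0.4]
opening: 0.0851
time: 23.93
ee_pos: [0.5922, 0.0753, 0.2698]
tcp_rot: [179.5, 0.1, -93.4]
wrist_force: [0.6, -0.4, 0.7]
opening: 0.0855
time: 24.6
ee_pos: [0.588, 0.0161, 0.2637]
tcp_rot: [179.1, 0.1, -93.4]
wrist_force: [0.3, 0.9, -0.9]
opening: 0.0855
[0.588  0.0161 0.2637] [179.1047   0.0507 -93.3688] 0.08552924101248811 [ 0.2964  0.921  -0.9366]
flange t [(-64, 33), (-63, 136), (-62, 96), (-61, 84), (-60, 32), (-27, 36), (-26, 136), (-25, 100), (-24, 63), (-23, 42)]
axis x,z,slopes [-0.4793 -0.0302 -0.0039 -0.0075] 2017
```

View pics/w8.png

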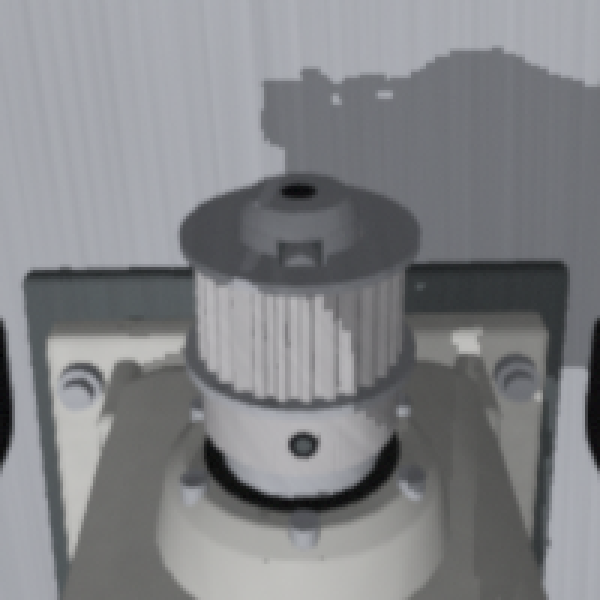

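```bash
python3 - <<'E'
from h import *
np.set_printoptions(precision=1,suppress=True,linewidth=200)
o,c=pickle.load(open('pics/w8.pkl','rb'));M=T(c,o);P=cloud(c,M)
d=np.array([.0593,.9982,0]);a0=np.array([.5918,.1188,.13]);l=np.array([.9982,-.0593,0])
for n in('w5','w8'):
    o,c=pickle.load(open(f'pics/{n}.pkl','rb'));M=T(c,o);P=cloud(c,M)
    t=(P-a0)@d*1000;x=(P-a0)@l*1000;z=(P[:,:,2]-.13)*1000
    s=(abs(x)<9)&(t>-12)&(t<25)&(z>0)
    for k in range(-8,22): 
        q=s&(abs(t-k)<.6); print(k,q.sum(),round(float(np.median(np.hypot(x[q],z[q]))),1) if q.sum() else '',end=' | ')
    print()
E
```

```text
-8 20 19.0 | -7 17 19.7 | -6 13 18.3 | -5 21 17.9 | -4 13 18.0 | -3 21 18.3 | -2 35 18.5 | -1 62 20.3 | 0 117 22.4 | 1 45 25.1 | 2 21 25.2 | 3 32 25.6 | 4 28 25.5 | 5 29 25.8 | 6 51 34.6 | 7 74 36.5 | 8 46 26.4 | 9 121 29.2 | 10 144 33.0 | 11 44 39.6 | 12 47 40.5 | 13 47 41.2 | 14 45 42.2 | 15 54 42.5 | 16 44 43.5 | 17 36 44.0 | 18 34 44.1 | 19 37 44.5 | 20 27 44.6 | 21 37 44.8 | 
-8 16 29.6 | -7 33 29.5 | -6 26 29.6 | -5 25 29.7 | -4 27 29.7 | -3 22 29.7 | -2 19 29.4 | -1 9 28.9 | 0 2 28.3 | 1 0  | 2 12 25.8 | 3 23 25.6 | 4 24 25.6 | 5 26 25.5 | 6 50 26.4 | 7 83 37.1 | 8 55 26.8 | 9 129 29.5 | 10 129 32.8 | 11 47 39.1 | 12 37 40.2 | 13 50 41.1 | 14 50 42.1 | 15 41 42.7 | 16 44 43.3 | 17 36 43.7 | 18 36 44.0 | 19 29 44.4 | 20 34 44.4 | 21 34 44.5 |
```

```bash
python3 -c "
from workcell import order
print(order.job_done())"
```

```text
the job is handed in; nothing more can be done
None
```

The key is in the shaft's slot and the pulley is on the shaft, boss end first, up against the shoulder. I let it go, backed the gripper clear, and handed the job in at about 25 s of the 54 s allowed.

**Key:** The 60 mm key lies flat over its whole length. Its top read at 153 mm; 151 mm is expected, and that camera read about 1.5 mm high in other places too. I checked this before the pulley went on.

**Pulley:** It slid on without measurable contact until it stopped firmly at the shoulder, with about 13 N of push, 0.5 mm before the position I had predicted. In the last wrist picture and depth data:
- The boss end is within about 1 mm of the shoulder; the limit is 3 mm.
- The axis is within about 0.5° of the shaft.
- The keyway and set screw point straight up, and the key is visible in the keyway.

**Checks that disagreed:**
- **Home position:** The flange positions put the pulley about 1 mm short of fully home. The boss-edge reading put it 0.5–1 mm short. Both are within the limit.
- **Height in the gripper:** Estimates of the pulley's height in the gripper differed by 1–2 mm before insertion. I used the mechanical value, backed by the scene camera, and no contact force showed up.
- **Grip on the key:** The gripper read 6.7 mm open while holding the 10 mm wide key. I never found out why.

I did not re-measure the long key or the other bystanders at the end. The gripper was not driven into any of them, and no unexpected contact force showed up near them.

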